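# Load the tool tote and hold it up level

## Task

Set the yellow tape measure down (do not drop it) in the empty bay of the green tool tote, to balance the paint tin in the other end. Then lift the tote by its black bar handle until its underside is at least 10 cm above the bench, never tipping it, and hold it there level and still for three seconds with both things still in their bays. Finish while still holding it up; leave the open tin of screws where it stands.

Things in the scene. Friction and masses are not known exactly. Their poses are not given: they have to be found in the camera images.
- carrier: green open-topped tool tote, loose, about 0.25 kg empty, 132 x 342 mm, rim 48 mm high, walls 6 mm; origin at the centre of its underside, own y along its length, z up. The floor of its bays is 6 mm above the underside. Two upright dividers at y = -41 and +41 mm carry the bar handle. Empty bay: x -60 to 60, y -165 to -45 mm; the bay at the +y end, of equal size, holds the paint tin
- carrier_bar (a point): middle of the tote's black bar handle, 85 mm above the tote's underside. The bar runs along the tote's y, free length 74 mm, 18 mm wide (tote x) and 20 mm tall; open space all round it
- carrier_bay (a point): centre of the floor of the tote's empty bay (105 mm toward the tote's -y end, 6 mm above its underside)
- tape_centre (a point): centre of the case of the yellow and black tape measure, half-way up, 34 mm above its underside, standing on the bench. Case 30 mm thick along its own x (grasp it there), 72 mm along y, 68 mm tall; the blade's end and hook stick out 25 mm more on the -y side near the bottom; 0.24 kg
- tape_measure: the same tape measure; origin on its underside, 13 mm toward -y from the centre of the case
- paint_tin: paint tin with a red label and a silver lid standing in the tote's +y bay, 78 mm across and 78 mm tall, 0.15 to 0.31 kg; origin at the centre of its underside
- screw_tin: open yellow-olive tin of screws on the bench beside the tape measure (either side), 73 mm across, 49 mm tall, to be left alone; origin at the centre of its underside
Not all that is in view belongs to the job. Leave any purple or turquoise look-alike of the paint_tin alone.

How it is judged:
On the way, in this order (a step that is already met when the one before it is completed fails the run):
1. the tape measure rests in the empty bay, let go, with the tote standing on the bench (x of tape_centre in the frame of carrier between -0.06 and 0.06 m and y of tape_centre in the frame of carrier between -0.165 and -0.045 m and z of tape_centre in the frame of carrier between 0 and 0.065 m and contact force between the fingers and tape_measure below 0.3 N and linear speed of tape_measure below 0.03 m/s and height (world z) of carrier below 0.01 m and angle between carrier's own z axis and vertical below 0.05 rad), for 0.2 s.
2. the tote is held up level and still for three seconds (height (world z) of carrier above 0.09 m and angle between carrier's own z axis and vertical below 0.12 rad and linear speed of carrier below 0.03 m/s and angular speed of carrier below 0.15 rad/s and contact force between the fingers and carrier above 1 N and contact force between the fingers and tape_measure below 0.5 N and contact force between the fingers and paint_tin below 0.5 N and contact force between carrier and screw_tin below 0.2 N and x of tape_centre in the frame of carrier between -0.06 and 0.06 m and y of tape_centre in the frame of carrier between -0.165 and -0.045 m and z of tape_centre in the frame of carrier between 0 and 0.065 m and x of paint_tin in the frame of carrier between -0.06 and 0.06 m and y of paint_tin in the frame of carrier between 0.045 and 0.165 m and z of paint_tin in the frame of carrier between -0.005 and 0.03 m), for 2.5 s.
At the end, for the whole second after the job is handed in: the fingers hold the tote, with nothing else under it, its underside at least 90 mm above the bench, tilted less than 0.12 rad (7 degrees), slower than 0.03 m/s and 0.15 rad/s; the tape measure and the paint tin are each within their own bay and untouched by the fingers (all of step 2); the arm keeps its last pose, push and grip.
It fails at once if the tote is tipped by more than 0.3 rad (17 degrees) (angle between carrier's own z axis and vertical above 0.3 rad).
It fails at once if the tape measure is dropped (falls free faster than 0.7 m/s) (contact force between the fingers and tape_measure below 0.1 N and linear speed of tape_measure above 0.7 m/s).
It fails at once if the tin of screws is moved by more than 30 mm (distance of screw_tin from where it was at the start of the episode above 0.03 m).
It also fails if it takes over 64 s, if anything falls off the work surface, if the arm or the gripper's body presses on something with over 40 N, if the wrist force passes 120 N, or if a joint passes its speed limit or range.

## Robot

A 6-joint arm with a two-finger parallel gripper is mounted at the origin on a cart in front of the work surface, level with it; the furniture and walls round the work are solid. World frame = base frame: x ahead of the robot, y to its left, z up, the work surface at z = 0. Lengths are in m, angles in rad, forces in N, time in s.
With the tool pointing down it reaches from about 0.25 to 0.725 m from the base axis. Payload 4 kg.
Tool frame: the origin (TCP) lies midway between the tips of the shut fingers; the grasp point (between the pads) lies 19 mm behind it; z points along the fingers, y is the line along which they close (so a half turn about z gives the same grasp; the last joint's range is limited). The gripper opens to 85 mm and grips with 20 to 120 N. Pads are 22 mm wide; open, the fingers measure 114 mm over their backs; the gripper's body (76 mm by 85 mm) begins 54 mm behind the grasp point. The pads swing forward as they close: fully open they stand 13 mm farther back than shut.
Start: joints at [1.185, 0.241, 0.005, 1.335, 0, 1.571], TCP at [0.188, 0.463, 0.231] pointing down, gripper open.
Joint ranges: [-2.72, 2.72], [-1.05, 1.87], [-1.09, 1.28], [-1.99, 2.15], [-1.42, 1.44], [-3.14, 3.14]. Speed limits (rad/s): [2.79, 2.79, 3.14, 3.14, 3.14, 3.14].

## Interface

Orientations are given as a unit quaternion [x, y, z, w].
In Python, from workcell import bot gives the robot as it stands.
- The arm moves only by the tool move_arm, never from a script. Its argument "motion" is a list of rows, each an object of numbers: "x", "y", "z": the shift along the tool's x, y, z in cm; "yaw": the turn about the tool's z in degrees. A call has 1 to 20 rows; each row is the pose to reach, as a shift and turn from the pose commanded when the call began, along the tool's axes at that moment; what a row does not reach only later rows make up. A row lasts 1/8 s, in which the tool goes at most 62.5 mm and 10.7 degrees, less where a joint would pass 70% of its speed; a pose out of reach is approached as far as the arm can. A call with a gripper value outside its range is refused whole. "gripper" is the opening, from -1 (shut) to 1 (fully open), set as the call begins (left out, the last holds). The fingers move at their own pace and stop on an object; the grip force is fixed at half the most. Time passes only in rows, so rows that repeat a pose let the fingers close. It gives the time, the measured TCP pose, the force, the opening and the grip force at its end, in the units of the state.
- bot.get_obs(): the state, without advancing time (a new reading comes with each control period).
- bot.camera(name): name is "scene" or "top"; returns the picture (384x512x3 uint8, blue, green, red); there is no depth.
- bot.camera_model(name): a dict with "K" (3x3 intrinsics, pixels), "world_from_camera" (4x4, takes a point from camera to world coordinates). Camera axes: x right, y down, z forward; pixel columns grow to the right and rows downward; lengths in m; the calibration is good to about 2 mm. A picture is of the moment at which its call begins. camera_model takes no time and is no camera call.
- bot.job_done(): hands the job in; it is judged then, once.
Trained networks look in the newest picture that a camera, given by its name, has taken for a name from the list of things; names that differ only in an ending like _2 or _b are one class to them, and where a whole thing is asked for, a point or a joint stands for the part that bears it (a point fixed in the world has none). Each returns a list of dicts, best first, with "score" (0 to 1); they miss things now and then, are a little off and sometimes report something else, mostly with a low value. They report only what shows in the picture. A call takes as long as a camera call. They do not tell look-alikes from the thing itself.
- bot.cut_out(camera, name): "mask" (384x512 bool, what is visible of it) and "centre" ([row, column] in pixels, amid what is visible of it).
The state is a dict: "clock": time; "joint_pos": joint angles; "joint_vel": joint speeds; "tau": joint torques, N m; "eef_pos": TCP position; "tool_rot": TCP orientation; "ft_force": force on the tool from outside, world axes, zero at the start; "ft_torque": the same for the moment, N m; "grip_width": finger opening in m; "grasp_force": force on a finger pad.
Only numpy, scipy, OpenCV 4.12 (cv2) and the standard library are available. Lean on these libraries where they do the work, as an engineer would, in place of code of your own. Each camera call takes 0.05 s, during which the arm holds its last target. There are 200 camera calls.

## Working session

There is one attempt and no reset: what is moved stays moved. The work goes in short steps, Python scripts to look and compute and a tool call to move; the robot and the scene stay as the last step left them, time stands still between calls to the robot, and variables do not carry over. Pictures are saved under pics/ and viewed, at most 11 in all, crops included, and the job is handed in when it is done.

Besides the shell and the picture viewer there is one more tool, called by a JSON object that holds its "method" and its "body", one argument or row to a line. move_arm: Moves the arm, as the interface text tells. Its arguments: {"type":"object","properties":{"motion":{"type":"array"},"gripper":{"type":"number"}},"required":["motion"]}

```bash
mkdir -p pics; cat > h.py <<'E'
import numpy as np, cv2
from workcell import bot
def ray(cam,uv,z):
    m=bot.camera_model(cam);T=np.array(m["world_from_camera"]);K=np.array(m["K"])
    d=T[:3,:3]@np.linalg.solve(K,[uv[0],uv[1],1]);o=T[:3,3]
    return o+d*(z-o[2])/d[2]
def proj(cam,p):
    m=bot.camera_model(cam);T=np.linalg.inv(np.array(m["world_from_camera"]));q=np.array(m["K"])@(T[:3,:3]@p+T[:3,3]);return q[:2]/q[2]
E
python3 - <<'E'
from h import *
ims=[]
for c in("top","scene"):
    i=bot.camera(c);cv2.imwrite(f"pics/{c}0.png",i)
    print(c,np.round(bot.camera_model(c)["world_from_camera"],3).tolist(),np.round(bot.camera_model(c)["K"]).tolist())
    for n in("carrier","tape_measure","paint_tin","screw_tin"):
        for r in bot.cut_out(c,n)[:3]:
            m=r["mask"].astype(np.uint8);p=cv2.findNonZero(m)
            print(c,n,round(r["score"],2),np.round(r["centre"]),m.sum(),[np.round(a,1) for a in cv2.minAreaRect(p)])
o=bot.get_obs();print(o["clock"],o["eef_pos"],o["tool_rot"],o["grip_width"])
E
```

```text
top [[0.008, -0.994, 0.106, 0.3], [-0.999, -0.004, 0.033, -0.017], [-0.032, -0.106, -0.994, 1.533], [0.0, 0.0, 0.0, 1.0]] [[470.0, 0.0, 255.0], [0.0, 470.0, 188.0], [0.0, 0.0, 1.0]]
top carrier 0.72 [178. 359.] 450 [array([358.7, 180.8]), array([21.9, 24. ]), np.float64(45.0)]
top carrier 0.57 [183. 229.] 3967 [array([224.3, 181.3]), array([108.4,  43.5]), np.float64(21.1)]
top paint_tin 0.97 [248. 192.] 521 [array([193. , 246.5]), array([26., 23.]), np.float64(0.0)]
top paint_tin 0.78 [172. 192.] 593 [array([191.5, 171. ]), array([26., 27.]), np.float64(90.0)]
top paint_tin 0.68 [176. 140.] 605 [array([138.8, 173.4]), array([29.5, 24.1]), np.float64(26.6)]
top screw_tin 0.77 [177. 360.] 484 [array([359. , 180.5]), array([23., 24.]), np.float64(90.0)]
scene [[0.616, -0.486, 0.62, -0.169], [-0.788, -0.386, 0.48, -0.476], [0.006, -0.784, -0.621, 0.736], [0.0, 0.0, 0.0, 1.0]] [[355.0, 0.0, 254.0], [0.0, 355.0, 195.0], [0.0, 0.0, 1.0]]
scene carrier 0.59 [205. 234.] 3371 [array([230.8, 198.9]), array([96.9, 48. ]), np.float64(51.8)]
scene tape_measure 0.75 [224. 353.] 458 [array([353., 223.]), array([34., 18.]), np.float64(90.0)]
scene paint_tin 0.77 [215. 153.] 873 [array([155.2, 215.4]), array([35.9, 27.2]), np.float64(77.0)]
scene paint_tin 0.7 [170. 211.] 506 [array([209. , 175.5]), array([29., 22.]), np.float64(90.0)]
scene paint_tin 0.69 [161. 172.] 579 [array([173.8, 161.3]), array([28.8, 21.9]), np.float64(80.5)]
scene screw_tin 0.58 [262. 350.] 797 [array([352.1, 260.6]), array([28.6, 31.8]), np.float64(14.0)]
scene screw_tin 0.2 [206. 235.] 3381 [array([230.7, 198.6]), array([97.2, 48. ]), np.float64(52.0)]
0.5 [0.18811683 0.4632324  0.23126774] [ 1.91679556e-01  9.81457562e-01 -4.62765581e-05 -1.95974897e-05] 0.08543412057583782
```

View pics/top0.png

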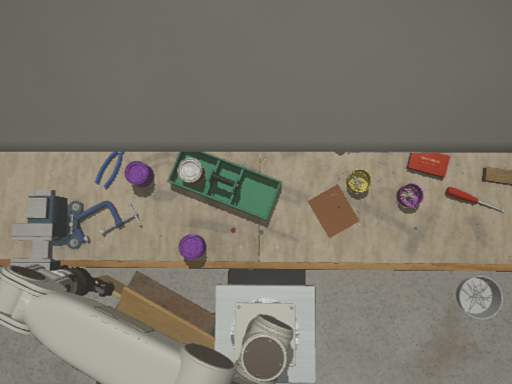

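View pics/scene0.png

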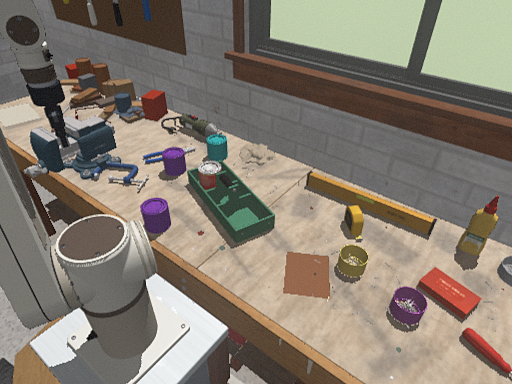

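The top view shows the tote (about 225,185), with its red-labelled, silver-lid tin at (190,170). Purple tins at (138,173) and (192,247) are decoys, and so is the purple screw tin at (409,196). The olive screw tin is at (359,182). The tape shows only in the scene view, at (353,222). I'll enlarge that region.

```bash
python3 - <<'E'
from h import *
i=cv2.imread("pics/scene0.png");t=cv2.imread("pics/top0.png")
a=cv2.resize(i[195:280,320:400],None,fx=7,fy=7,interpolation=cv2.INTER_CUBIC)
cv2.imwrite("pics/tape.png",a)
b=cv2.resize(i[155:245,175:285],None,fx=4,fy=4,interpolation=cv2.INTER_CUBIC)
c=cv2.resize(t[145:230,160:290],None,fx=4,fy=4,interpolation=cv2.INTER_CUBIC)
h=np.zeros((b.shape[0]+0+0,b.shape[1]+0,3),np.uint8)
W=max(b.shape[1],c.shape[1]);P=lambda x:cv2.copyMakeBorder(x,0,0,0,W-x.shape[1],0)
cv2.imwrite("pics/tote.png",cv2.resize(np.vstack([P(b),P(c)]),None,fx=.8,fy=.8))
for c,u,z in[("scene",(353,222),.034),("scene",(352,248),.049),("top",(359,181),.049),("top",(191,171),.084),("scene",(209,170),.084),("top",(225,183),.07)]:print(c,u,np.round(ray(c,u,z),3))
E
```

```text
scene (353, 222) [ 0.613 -0.237  0.034]
scene (352, 248) [ 0.501 -0.285  0.049]
top (359, 181) [ 0.483 -0.296  0.049]
top (191, 171) [0.508 0.232 0.084]
scene (209, 170) [0.495 0.223 0.084]
top (225, 183) [0.472 0.126 0.07 ]
```

View pics/tape.png

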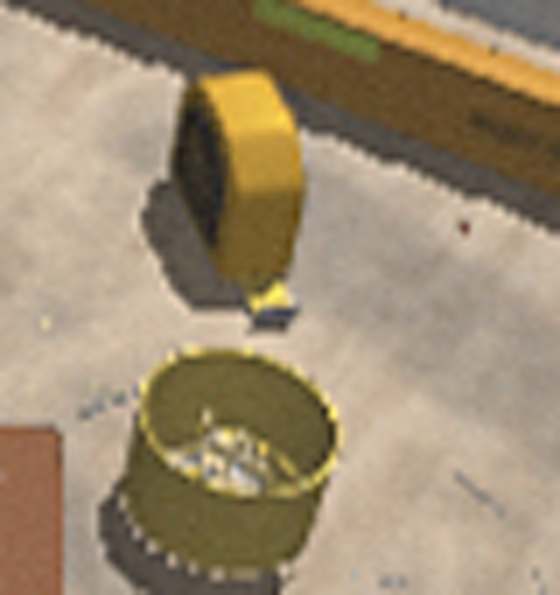

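View pics/tote.png

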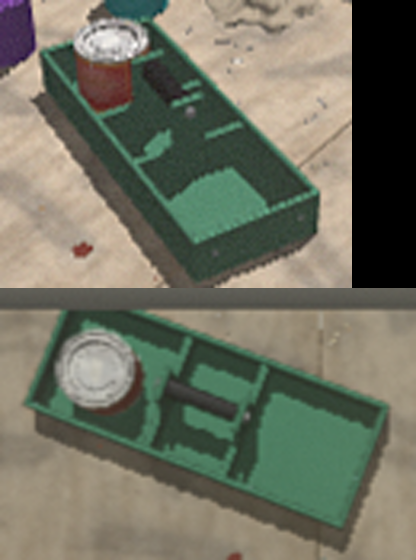

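```bash
cat > fit.py <<'E'
from h import *
from scipy.optimize import least_squares, minimize
def R(y):return np.array([[np.cos(y),-np.sin(y),0],[np.sin(y),np.cos(y),0],[0,0,1]])
def tapepts():
    a=np.linspace(0,2*np.pi,32,endpoint=False);se=lambda v:np.sign(v)*abs(v)**.6
    P=[[x,36*se(np.cos(t)),34*se(np.sin(t))+34] for t in a for x in(-15,15)]
    bl=[[x,y,z] for x in(-8,8) for y in(-61,-30) for z in(3,12)]
    return np.array(P)/1e3,np.array(bl)/1e3
def render(p,S=4):
    m=np.zeros((384*S,512*S),np.uint8)
    for P in tapepts():
        q=np.array([proj("scene",R(p[2])@v+[p[0],p[1],0]) for v in P])
        cv2.fillConvexPoly(m,cv2.convexHull(np.int32((q+.5)*S)),255)
    return cv2.resize(m,(512,384),interpolation=cv2.INTER_AREA)/255.
def fit_tape():
    r=[k for k in bot.cut_out("scene","tape_measure")][0];M=r["mask"].astype(float)
    best=None
    for y in np.arange(-180,180,15):
        f=lambda p:abs(render(p)-M).sum()
        s=np.array([.62,-.235,np.radians(y)])
        v=f(s)
        if best is None or v<best[0]:best=(v,s)
    s=best[1]
    res=minimize(f,s,method="Nelder-Mead",options=dict(initial_simplex=[s,s+[.02,0,0],s+[0,.02,0],s+[0,0,.3]],maxiter=120))
    return res.x,res.fun,M.sum()
E
python3 - <<'E'
from fit import *
cv2.imwrite("pics/s1.png",bot.camera("scene"))
p,f,n=fit_tape();print("tape",np.round(p[:2],3),np.degrees(p[2]),f,n,"hook px",proj("scene",R(p[2])@[0,-.061,.008]+[p[0],p[1],0]))
obs=[((281.3,181.6),(1,-1)),((266.9,219.1),(-1,-1)),((168.8,180.9),(-1,1)),((180,152),(1,1))]
# signs by trial: tote -y end is right end (robot -y side)
fn=lambda q:np.concatenate([proj("top",R(q[2])@[sx*.066,sy*.171,.048]+[q[0],q[1],0])-u for u,(sx,sy) in obs])
r=least_squares(fn,[.47,.12,.3]);print("tote",np.round(r.x,3),np.degrees(r.x[2]),np.round(fn(r.x),1))
q=r.x
for n,v in(("bar",[0,0,.095]),("tin",[0,.105,.084]),("r",[.066,-.171,.048]),("l",[-.066,-.171,.048]),("bay",[0,-.105,.006])):
    w=R(q[2])@v+[q[0],q[1],0];print(n,np.round(w,3),proj("scene",w).round(1),proj("top",w).round(1))
for v in(("scene",(352,250)),("top",(359,181))):print("screw",ray(*v,.049))
E
```

```text
Traceback (most recent call last):
  File "fit.py", line 24, in fit_tape
    res=minimize(f,s,method="Nelder-Mead",options=dict(initial_simplex=[s,s+[.02,0,0],s+[0,.02,0],s+[0,0,.3]],maxiter=120))
  File "fit.py", line 19, in <lambda>
    f=lambda p:abs(render(p)-M).sum()
                   ~~~~~~^^^
  File "fit.py", line 12, in render
    q=np.array([proj("scene",R(p[2])@v+[p[0],p[1],0]) for v in P])
                ~~~~^^^^^^^^^^^^^^^^^^^^^^^^^^^^^^^^^
  File "h.py", line 8, in proj
    m=bot.camera_model(cam);T=np.linalg.inv(np.array(m["world_from_camera"]));q=np.array(m["K"])@(T[:3,:3]@p+T[:3,3]);return q[:2]/q[2]
ValueError: time passes only in moves, steps and waits
```

```bash
sed -i 's/^from workcell import bot/from workcell import bot\nCM={c:bot.camera_model(c) for c in("scene","top")}/; s/m=bot.camera_model(cam)/m=CM[cam]/' h.py
python3 - <<'E'
from fit import *
bot.camera("scene")
p,f,n=fit_tape();print("tape",np.round(p[:2],3),np.degrees(p[2]),f,n,"hook px",proj("scene",R(p[2])@[0,-.061,.008]+[p[0],p[1],0]))
obs=[((281.3,181.6),(1,-1)),((266.9,219.1),(-1,-1)),((168.8,180.9),(-1,1)),((180,152),(1,1))]
fn=lambda q:np.concatenate([proj("top",R(q[2])@[sx*.066,sy*.171,.048]+[q[0],q[1],0])-u for u,(sx,sy) in obs])
r=least_squares(fn,[.47,.12,.3]);print("tote",np.round(r.x,3),np.degrees(r.x[2]),np.round(fn(r.x),1))
q=r.x
for n,v in(("bar",[0,0,.095]),("tin",[0,.105,.084]),("r",[.066,-.171,.048]),("l",[-.066,-.171,.048]),("bay",[0,-.105,.006])):
    w=R(q[2])@v+[q[0],q[1],0];print(n,np.round(w,3),proj("scene",w).round(1),proj("top",w).round(1))
for v in(("scene",(352,250)),("top",(359,181))):print("screw",ray(*v,.049))
i=cv2.imread("pics/scene0.png")
m=np.uint8(render(p)*255);cs,_=cv2.findContours((m>127).astype(np.uint8),0,2)
a=cv2.resize(i[195:280,320:400],None,fx=7,fy=7)
for c in cs:cv2.polylines(a,[np.int32((c-[320,195]+.5)*7)],True,(0,0,255))
cv2.imwrite("pics/tf.png",a)
E
```

```text
tape [ 0.625 -0.234] -49.21112114977387 67.14509803921568 455.0 hook px [357.74589532 240.38070558]
tote [ 0.474  0.132 -0.328] -18.773748727575434 [ 0.1 -0.6  0.9  1.2 -2.   4.4  0.9 -5.2]
bar [0.474 0.132 0.095] [225.6 180.5] [222.4 181.4]
tin [0.508 0.231 0.084] [209.9 167.4] [191.2 171. ]
r [ 0.482 -0.051  0.048] [275.1 215.4] [281.4 181. ]
l [ 0.357 -0.009  0.048] [236.3 232.7] [267.8 220.3]
bay [0.44  0.032 0.006] [244.1 221.5] [255.4 195.1]
screw [ 0.494705   -0.28821945  0.049     ]
screw [ 0.48251974 -0.29638293  0.049     ]
```

View pics/tf.png

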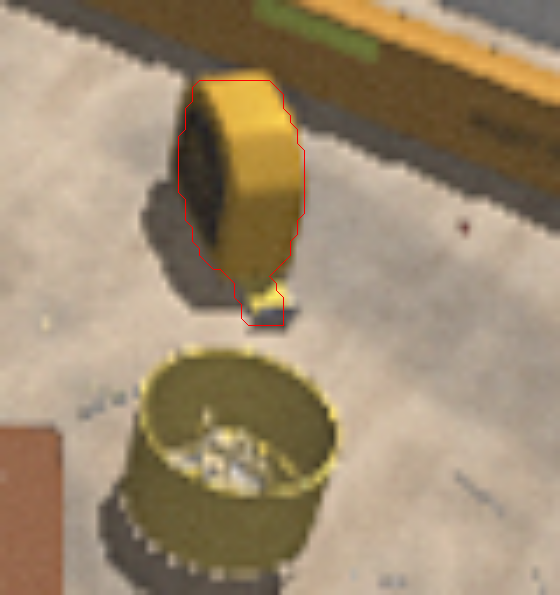

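The model outline fits the tape: case at (0.625,-0.234), hook pointing toward the screw tin. The tote fit agrees in both views, and the tin in the tote is the red-labelled one.

```bash
cat >> h.py <<'E'
from scipy.spatial.transform import Rotation as Ro
def to(target,yaw_deg):
    "rows for tool-down target TCP with tool y axis along world angle yaw (mod 180)"
    o=bot.get_obs();M=Ro.from_quat(o["tool_rot"]).as_matrix();s=M.T@(np.array(target)-o["eef_pos"])*100
    cur=np.degrees(np.arctan2(M[1,1],M[0,1]));d=-((yaw_deg-cur+90)%180-90)
    print("eef",o["eef_pos"].round(4),"yaw y",round(cur,1),"shift cm",s.round(2),"yaw",round(d,1),"or",round(d-np.sign(d)*180,1),"j",np.round(o["joint_pos"],2))
E
python3 - <<'E'
from h import *
for u in((363,213.5),(398.6,228),(320,196)):print(ray("scene",u,0))
to([.625,-.234,.15],-46)
E
```

```text
[ 0.70627102 -0.2331052   0.        ]
[ 0.71118988 -0.34511145  0.        ]
[ 0.69960074 -0.08276142  0.        ]
eef [0.1882 0.4632 0.2313] yaw y 67.9 shift cm [-66.71 -48.16   8.13] yaw -66.1 or 113.9 j [ 1.18  0.24  0.01  1.34 -0.    1.57]
```

{"method": "move_arm", "body": {
  "motion": [
    {"x": -66.7, "y": -48.2, "z": 0, "yaw": 114},
    {"x": -66.7, "y": -48.2, "z": 0, "yaw": 114},
    {"x": -66.7, "y": -48.2, "z": 0, "yaw": 114},
    {"x": -66.7, "y": -48.2, "z": 0, "yaw": 114},
    {"x": -66.7, "y": -48.2, "z": 0, "yaw": 114},
    {"x": -66.7, "y": -48.2, "z": 0, "yaw": 114},
    {"x": -66.7, "y": -48.2, "z": 0, "yaw": 114},
    {"x": -66.7, "y": -48.2, "z": 0, "yaw": 114},
    {"x": -66.7, "y": -48.2, "z": 0, "yaw": 114},
    {"x": -66.7, "y": -48.2, "z": 0, "yaw": 114},
    {"x": -66.7, "y": -48.2, "z": 0, "yaw": 114},
    {"x": -66.7, "y": -48.2, "z": 0, "yaw": 114},
    {"x": -66.7, "y": -48.2, "z": 0, "yaw": 114},
    {"x": -66.7, "y": -48.2, "z": 0, "yaw": 114},
    {"x": -66.7, "y": -48.2, "z": 0, "yaw": 114},
    {"x": -66.7, "y": -48.2, "z": 4, "yaw": 114},
    {"x": -66.7, "y": -48.2, "z": 8, "yaw": 114},
    {"x": -66.7, "y": -48.2, "z": 8, "yaw": 114}
  ],
  "gripper": 1
}}

```text
clock: 2.95
eef_pos: [0.6217, -0.2314, 0.1485]
tool_rot: [0.927, 0.375, -0.003, -0.003]
ft_force: [-0.1, 1.1, -0.4]
grip_width: 0.0855
grasp_force: 0.0
```

```bash
python3 - <<'E'
from fit import *
i=bot.camera("scene")
a=i[130:285,290:410]
a=cv2.resize(a,None,fx=3.8,fy=3.8,interpolation=cv2.INTER_CUBIC);cv2.imwrite("pics/hov.png",a)
to([.625,-.234,.026],-46)
E
```

```text
eef [ 0.6235 -0.2323  0.1513] yaw y -46.0 shift cm [ 0.    0.27 12.53] yaw 0.0 or -180.0 j [-0.36  0.62  0.37  1.33  0.    2.02]
```

View pics/hov.png

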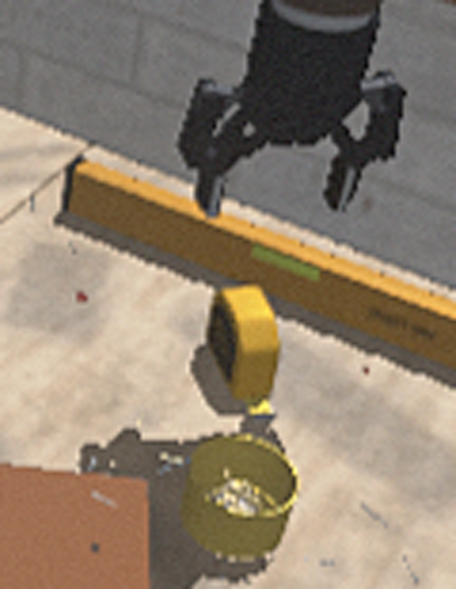

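The open jaws (crop 207,200 and 340,200) straddle the tape (243,345), with the closing axis across its case. I'll go down and close.

{"method": "move_arm", "body": {
  "motion": [
    {"x": 0, "y": 0.2, "z": 4},
    {"x": 0, "y": 0.2, "z": 8},
    {"x": 0, "y": 0.2, "z": 11},
    {"x": 0, "y": 0.2, "z": 12.5},
    {"x": 0, "y": 0.2, "z": 12.5},
    {"x": 0, "y": 0.2, "z": 12.5}
  ]
}}

```text
invalid input at $.motion[0]: expected keys x, y, z, yaw
```

{"method": "move_arm", "body": {
  "motion": [
    {"z": 0},
    {"z": 0},
    {"z": 0},
    {"z": 0},
    {"z": 0},
    {"z": 0},
    {"z": 0},
    {"z": 0},
    {"z": 0}
  ],
  "gripper": -1
}}

```text
invalid input at $.motion[0]: expected keys x, y, z, yaw
```

{"method": "move_arm", "body": {
  "motion": [
    {"x": 0, "y": 0.2, "z": 4, "yaw": 0},
    {"x": 0, "y": 0.2, "z": 8, "yaw": 0},
    {"x": 0, "y": 0.2, "z": 11, "yaw": 0},
    {"x": 0, "y": 0.2, "z": 12.5, "yaw": 0},
    {"x": 0, "y": 0.2, "z": 12.5, "yaw": 0},
    {"x": 0, "y": 0.2, "z": 12.5, "yaw": 0}
  ]
}}

```text
clock: 3.75
eef_pos: [0.6277, -0.2362, 0.0288]
tool_rot: [0.927, 0.374, 0.001, 0.001]
ft_force: [0.1, 0.7, -0.9]
grip_width: 0.0852
grasp_force: 0.0
```

{"method": "move_arm", "body": {
  "motion": [
    {"x": 0, "y": 0, "z": 0, "yaw": 0},
    {"x": 0, "y": 0, "z": 0, "yaw": 0},
    {"x": 0, "y": 0, "z": 0, "yaw": 0},
    {"x": 0, "y": 0, "z": 0, "yaw": 0},
    {"x": 0, "y": 0, "z": 0, "yaw": 0},
    {"x": 0, "y": 0, "z": 0, "yaw": 0},
    {"x": 0, "y": 0, "z": 0, "yaw": 0},
    {"x": 0, "y": 0, "z": 0, "yaw": 0}
  ],
  "gripper": -1
}}

```text
clock: 4.75
eef_pos: [0.6264, -0.2358, 0.0268]
tool_rot: [0.928, 0.374, 0.0, 0.0]
ft_force: [-1.0, 0.0, 5.2]
grip_width: 0.0294
grasp_force: 59.6
```

Gripped at 29 mm. I'll lift slowly.

{"method": "move_arm", "body": {
  "motion": [
    {"x": 0, "y": 0, "z": -2, "yaw": 0},
    {"x": 0, "y": 0, "z": -5, "yaw": 0},
    {"x": 0, "y": 0, "z": -9, "yaw": 0},
    {"x": 0, "y": 0, "z": -13, "yaw": 0},
    {"x": 0, "y": 0, "z": -14, "yaw": 0},
    {"x": 0, "y": 0, "z": -14, "yaw": 0},
    {"x": 0, "y": 0, "z": -14, "yaw": 0},
    {"x": 0, "y": 0, "z": -14, "yaw": 0}
  ]
}}

```text
clock: 5.75
eef_pos: [0.6251, -0.2353, 0.1639]
tool_rot: [0.928, 0.374, -0.001, -0.001]
ft_force: [-0.5, -0.3, -1.8]
grip_width: 0.0291
grasp_force: 59.4
```

```bash
python3 - <<'E'
from fit import *
i=bot.camera("scene");t=bot.camera("top")
a=cv2.resize(i[110:260,300:400],None,fx=3.5,fy=3.5,interpolation=cv2.INTER_CUBIC)
# tote corner check in top at its right end
b=cv2.resize(t[145:230,160:290],None,fx=3.2,fy=3.2,interpolation=cv2.INTER_CUBIC)
q=np.array([.474,.132,-.328])
for s in((1,1),(1,-1),(-1,-1),(-1,1)):
    c=[proj("top",R(q[2])@[s[0]*.066,s[1]*.171,.048]+[q[0],q[1],0])]
    cv2.circle(b,tuple(np.int32((c[0]-[160,145]+.5)*3.2)),3,(0,0,255),1)
for y in(-.037,.037):
  c=proj("top",R(q[2])@[0,y,.095]+[q[0],q[1],0]);cv2.circle(b,tuple(np.int32((c-[160,145]+.5)*3.2)),3,(255,255,0),1)
h=max(a.shape[0],b.shape[0]);P=lambda x:cv2.copyMakeBorder(x,0,h-x.shape[0],0,0,0)
cv2.imwrite("pics/lift.png",np.hstack([P(a),P(b)]))
w=R(q[2])@[0,-.095,0]+[q[0],q[1],0];print(w)
to([w[0],w[1],.166],np.degrees(q[2]))
E
```

```text
[0.44339572 0.04206459 0.        ]
eef [ 0.6256 -0.2355  0.1648] yaw y -46.1 shift cm [  6.12 -32.63  -0.05] yaw -27.3 or 152.7 j [-0.36  0.62  0.41  1.36  0.    2.02]
```

View pics/lift.png

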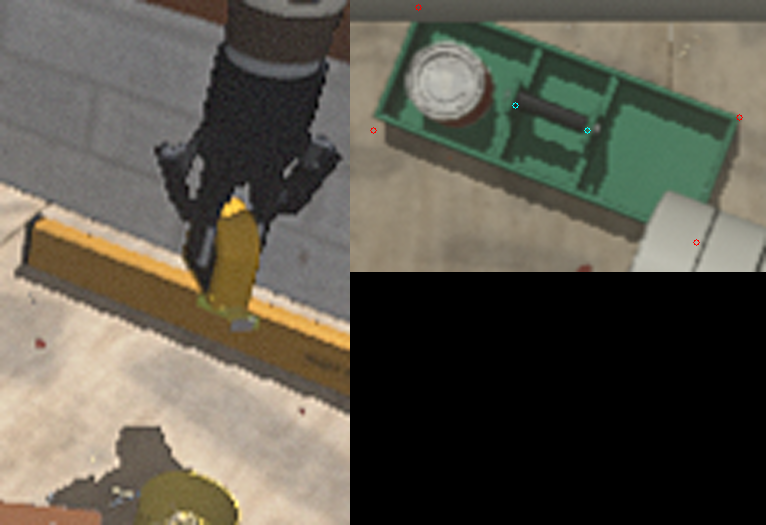

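The tape is held upright and firmly. The overlay shows the tote fit was skewed by the corner hidden under the overhead edge, so I'll refit using the three visible corners and the bar ends.

```bash
python3 - <<'E'
from fit import *
obs=[((280.8,181.4),(.066,-.171,.048)),((266.4,218.6),(-.066,-.171,.048)),((167.3,181.7),(-.066,.171,.048)),((212.2,174.8),(0,.037,.095)),((233.2,183.2),(0,-.037,.095))]
fn=lambda q:np.concatenate([proj("top",R(q[2])@v+[q[0],q[1],0])-u for u,v in obs])
r=least_squares(fn,[.47,.12,-.3],loss="soft_l1");q=r.x;print("tote",np.round(q,4),np.degrees(q[2]),np.round(fn(q),1))
i=bot.camera("scene");t=bot.camera("top");out=[]
for c,im,x,y,w,h in(("top",t,160,145,130,85),("scene",i,175,155,110,90)):
    b=cv2.resize(im[y:y+h,x:x+w],None,fx=3.5,fy=3.5,interpolation=cv2.INTER_CUBIC)
    for v in[(a*.066,e*.171,.048) for a in(-1,1) for e in(-1,1)]+[(a*.009,e*.037,.095) for a in(-1,1) for e in(-1,1)]+[(a*.060,e,.006) for a in(-1,1) for e in (-.165,-.045)]:
        cv2.circle(b,tuple(np.int32((proj(c,R(q[2])@v+[q[0],q[1],0])-[x,y]+.5)*3.5)),2,(0,0,255),1)
    out.append(cv2.copyMakeBorder(b,0,320-b.shape[0],0,0,0) if b.shape[0]<320 else b[:320])
cv2.imwrite("pics/fit2.png",cv2.resize(np.hstack(out),None,fx=.94,fy=.94))
w=R(q[2])@[0,-.095,0]+[q[0],q[1],0];print(w)
to([w[0],w[1],.166],np.degrees(q[2]))
E
```

```text
tote [ 0.4812  0.1318 -0.3586] -20.54606035923775 [ 0.6 -0.8  0.2  0.9 -0.5 -0.4 -0.9  0.1  0.3  0.1]
[0.44782157 0.04281162 0.        ]
eef [ 0.6259 -0.2357  0.1656] yaw y -46.1 shift cm [ 6.480e+00 -3.241e+01 -1.000e-02] yaw -25.6 or 154.4 j [-0.36  0.62  0.41  1.36 -0.    2.02]
```

View pics/fit2.png

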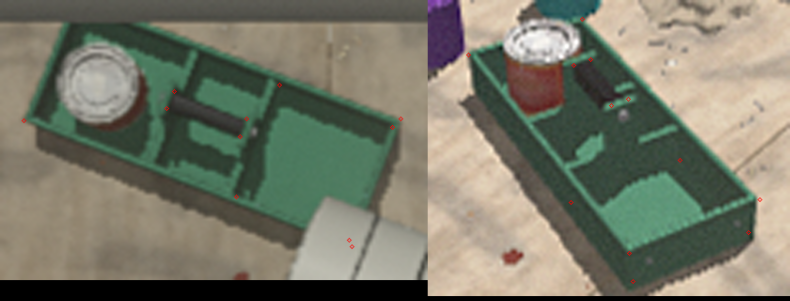

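```bash
python3 - <<'E'
from fit import *
tc=np.array([.6259,-.2357]);y=np.radians(-46.1)
for z in(.140,.146):
    d=ray("scene",(368.9,202.1),z)[:2]-tc
    print(R(y)[:2,:2].T@d)
d=ray("scene",(300+233/3.5,110+198/3.5),.139+.066)[:2]-tc;print(R(y)[:2,:2].T@d)
E
```

```text
[ 0.00293273 -0.04940115]
[-0.0009041  -0.05634565]
[0.00865197 0.0218713 ]
```

{"method": "move_arm", "body": {
  "motion": [
    {"x": 0.4, "y": -1.5, "z": 0, "yaw": -2},
    {"x": 0.9, "y": -4.5, "z": 0, "yaw": -4},
    {"x": 1.6, "y": -8, "z": 0, "yaw": -7},
    {"x": 2.3, "y": -11.5, "z": 0, "yaw": -10},
    {"x": 3, "y": -15, "z": 0, "yaw": -13},
    {"x": 3.7, "y": -18.5, "z": 0, "yaw": -16},
    {"x": 4.4, "y": -22, "z": 0, "yaw": -19},
    {"x": 5.1, "y": -25.5, "z": 0, "yaw": -22},
    {"x": 5.8, "y": -29, "z": 0, "yaw": -24},
    {"x": 6.3, "y": -31.5, "z": 0, "yaw": -25.6},
    {"x": 6.5, "y": -32.4, "z": 0, "yaw": -25.6},
    {"x": 6.5, "y": -32.4, "z": 0, "yaw": -25.6},
    {"x": 6.5, "y": -32.4, "z": 0, "yaw": -25.6},
    {"x": 6.5, "y": -32.4, "z": 0, "yaw": -25.6}
  ]
}}

```text
clock: 7.7
eef_pos: [0.4488, 0.0421, 0.1662]
tool_rot: [0.822, 0.569, 0.0, 0.0]
ft_force: [0.5, 0.5, -2.5]
grip_width: 0.0293
grasp_force: 59.5
```

```bash
python3 - <<'E'
from fit import *
q=np.array([.4812,.1318,-.3586])
w=R(q[2])@[0,-.098,0]+[q[0],q[1],0]
to([w[0],w[1],.034],np.degrees(q[2]))
i=bot.camera("scene")
cv2.imwrite("pics/over.png",cv2.resize(i[100:260,170:310],None,fx=3.7,fy=3.7,interpolation=cv2.INTER_CUBIC))
E
```

```text
eef [0.4488 0.0421 0.1662] yaw y -20.6 shift cm [-0.26 -0.12 13.22] yaw -0.0 or 180.0 j [ 0.09  0.19 -0.24  1.14 -0.    2.02]
```

View pics/over.png

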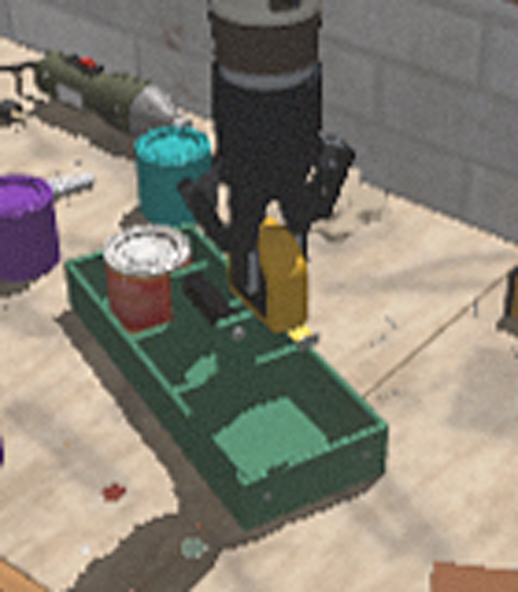

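The tape hangs upright above the empty bay (crop 290,270), hook pointing to the -y end. I'll lower it.

{"method": "move_arm", "body": {
  "motion": [
    {"x": -0.3, "y": -0.1, "z": 2, "yaw": 0},
    {"x": -0.3, "y": -0.1, "z": 4.5, "yaw": 0},
    {"x": -0.3, "y": -0.1, "z": 7, "yaw": 0},
    {"x": -0.3, "y": -0.1, "z": 9.5, "yaw": 0},
    {"x": -0.3, "y": -0.1, "z": 11, "yaw": 0},
    {"x": -0.3, "y": -0.1, "z": 12, "yaw": 0},
    {"x": -0.3, "y": -0.1, "z": 12.6, "yaw": 0},
    {"x": -0.3, "y": -0.1, "z": 12.8, "yaw": 0},
    {"x": -0.3, "y": -0.1, "z": 12.8, "yaw": 0},
    {"x": -0.3, "y": -0.1, "z": 12.8, "yaw": 0}
  ]
}}

```text
clock: 9.0
eef_pos: [0.4468, 0.0404, 0.0388]
tool_rot: [0.822, 0.57, 0.0, 0.0]
ft_force: [-0.9, 0.4, -2.1]
grip_width: 0.0292
grasp_force: 59.6
```

{"method": "move_arm", "body": {
  "motion": [
    {"x": 0, "y": 0, "z": 0.2, "yaw": 0},
    {"x": 0, "y": 0, "z": 0.4, "yaw": 0},
    {"x": 0, "y": 0, "z": 0.5, "yaw": 0},
    {"x": 0, "y": 0, "z": 0.5, "yaw": 0}
  ]
}}

```text
clock: 9.5
eef_pos: [0.4462, 0.0403, 0.0332]
tool_rot: [0.822, 0.57, -0.0, -0.0]
ft_force: [-0.2, 0.2, -2.1]
grip_width: 0.0292
grasp_force: 59.6
```

Force hasn't changed, so there's no contact yet. I'll inch down.

{"method": "move_arm", "body": {
  "motion": [
    {"x": 0, "y": 0, "z": 0.1, "yaw": 0},
    {"x": 0, "y": 0, "z": 0.15, "yaw": 0},
    {"x": 0, "y": 0, "z": 0.15, "yaw": 0}
  ]
}}

```text
clock: 9.88
eef_pos: [0.4464, 0.0403, 0.0327]
tool_rot: [0.822, 0.57, 0.0, 0.0]
ft_force: [-2.3, -0.7, 6.9]
grip_width: 0.0293
grasp_force: 60.6
```

{"method": "move_arm", "body": {
  "motion": [
    {"x": 0, "y": 0, "z": 0, "yaw": 0},
    {"x": 0, "y": 0, "z": 0, "yaw": 0},
    {"x": 0, "y": 0, "z": 0, "yaw": 0},
    {"x": 0, "y": 0, "z": 0, "yaw": 0},
    {"x": 0, "y": 0, "z": 0, "yaw": 0},
    {"x": 0, "y": 0, "z": 0, "yaw": 0}
  ],
  "gripper": 0.3
}}

```text
clock: 10.62
eef_pos: [0.4463, 0.0403, 0.0318]
tool_rot: [0.822, 0.57, -0.0, -0.0]
ft_force: [0.5, -0.5, 0.9]
grip_width: 0.0552
grasp_force: 0.0
```

{"method": "move_arm", "body": {
  "motion": [
    {"x": 0, "y": 0, "z": -1, "yaw": 0},
    {"x": 0, "y": 0, "z": -3, "yaw": 0},
    {"x": 0, "y": 0, "z": -6, "yaw": 0},
    {"x": 0, "y": 0, "z": -10, "yaw": 0},
    {"x": 0, "y": 0, "z": -13, "yaw": 0},
    {"x": 0, "y": 0, "z": -13, "yaw": 0},
    {"x": 0, "y": 0, "z": -13, "yaw": 0}
  ]
}}

```text
clock: 11.5
eef_pos: [0.4459, 0.0403, 0.1616]
tool_rot: [0.822, 0.57, -0.0, -0.0]
ft_force: [0.7, 1.0, -0.2]
grip_width: 0.0555
grasp_force: 0.0
```

```bash
python3 - <<'E'
from fit import *
q=np.array([.4812,.1318,-.3586])
to([q[0],q[1],.16],np.degrees(q[2]))
i=bot.camera("scene");t=bot.camera("top")
a=cv2.resize(i[120:260,170:300],None,fx=3.5,fy=3.5,interpolation=cv2.INTER_CUBIC)
b=cv2.resize(t[145:230,160:265],None,fx=3.2,fy=3.2,interpolation=cv2.INTER_CUBIC)
cv2.imwrite("pics/placed.png",np.hstack([a,cv2.copyMakeBorder(b,0,a.shape[0]-b.shape[0],0,0,0)]))
E
```

```text
eef [0.4459 0.0403 0.1616] yaw y -20.5 shift cm [9.81 0.1  0.16] yaw 0.0 or -180.0 j [ 0.09  0.18 -0.26  1.13  0.    2.02]
```

View pics/placed.png

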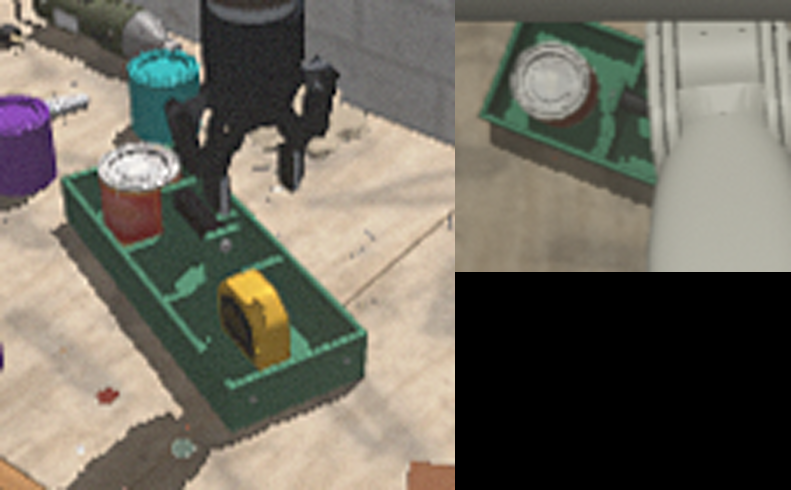

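The tape stands in the bay (crop 250,315), upright and let go. The tote hasn't moved. Next I'll move over the bar.

{"method": "move_arm", "body": {
  "motion": [
    {"x": 3, "y": 0.1, "z": 0, "yaw": 0},
    {"x": 6, "y": 0.1, "z": 0, "yaw": 0},
    {"x": 9, "y": 0.1, "z": 0, "yaw": 0},
    {"x": 9.8, "y": 0.1, "z": 0, "yaw": 0},
    {"x": 9.8, "y": 0.1, "z": 0, "yaw": 0},
    {"x": 9.8, "y": 0.1, "z": 3, "yaw": 0},
    {"x": 9.8, "y": 0.1, "z": 6, "yaw": 0},
    {"x": 9.8, "y": 0.1, "z": 8.5, "yaw": 0},
    {"x": 9.8, "y": 0.1, "z": 9.7, "yaw": 0},
    {"x": 9.8, "y": 0.1, "z": 9.7, "yaw": 0},
    {"x": 9.8, "y": 0.1, "z": 9.7, "yaw": 0}
  ]
}}

```text
clock: 12.98
eef_pos: [0.4824, 0.1317, 0.0658]
tool_rot: [0.822, 0.57, 0.001, 0.0]
ft_force: [-0.1, -0.0, 0.6]
grip_width: 0.0556
grasp_force: 0.0
```

{"method": "move_arm", "body": {
  "motion": [
    {"x": 0, "y": 0, "z": 0, "yaw": 0},
    {"x": 0, "y": 0, "z": 0, "yaw": 0},
    {"x": 0, "y": 0, "z": 0, "yaw": 0},
    {"x": 0, "y": 0, "z": 0, "yaw": 0},
    {"x": 0, "y": 0, "z": 0, "yaw": 0},
    {"x": 0, "y": 0, "z": 0, "yaw": 0},
    {"x": 0, "y": 0, "z": 0, "yaw": 0},
    {"x": 0, "y": 0, "z": 0, "yaw": 0}
  ],
  "gripper": -1
}}

```text
clock: 13.98
eef_pos: [0.4815, 0.1323, 0.0656]
tool_rot: [0.822, 0.57, 0.0, -0.0]
ft_force: [-3.1, 0.0, 6.5]
grip_width: 0.0173
grasp_force: 61.1
```

Gripped at 17 mm. I'll lift gently, 2 cm first.

{"method": "move_arm", "body": {
  "motion": [
    {"x": 0, "y": 0, "z": -0.3, "yaw": 0},
    {"x": 0, "y": 0, "z": -0.8, "yaw": 0},
    {"x": 0, "y": 0, "z": -1.4, "yaw": 0},
    {"x": 0, "y": 0, "z": -2, "yaw": 0},
    {"x": 0, "y": 0, "z": -2, "yaw": 0},
    {"x": 0, "y": 0, "z": -2, "yaw": 0}
  ]
}}

```text
clock: 14.72
eef_pos: [0.4815, 0.1317, 0.0848]
tool_rot: [0.822, 0.57, -0.0, -0.0]
ft_force: [0.3, 0.5, -6.3]
grip_width: 0.0169
grasp_force: 59.3
```

```bash
python3 - <<'E'
from h import *
o=bot.get_obs();M=Ro.from_quat(o["tool_rot"]).as_matrix();print(o["ft_force"],o["ft_torque"],"tool frame",M.T@o["ft_torque"])
E
```

```text
[ 0.29327917  0.54110929 -6.25469352] [ 0.0104614  -0.04075733  0.03742076] tool frame [-0.03451163  0.02407526 -0.03741983]
```

Full load (6.3 N) with a negligible moment of 0.03 N·m, so it's balanced. I'll raise it by another 10.5 cm.

{"method": "move_arm", "body": {
  "motion": [
    {"x": 0, "y": 0, "z": -0.4, "yaw": 0},
    {"x": 0, "y": 0, "z": -1.2, "yaw": 0},
    {"x": 0, "y": 0, "z": -2.2, "yaw": 0},
    {"x": 0, "y": 0, "z": -3.3, "yaw": 0},
    {"x": 0, "y": 0, "z": -4.4, "yaw": 0},
    {"x": 0, "y": 0, "z": -5.5, "yaw": 0},
    {"x": 0, "y": 0, "z": -6.6, "yaw": 0},
    {"x": 0, "y": 0, "z": -7.7, "yaw": 0},
    {"x": 0, "y": 0, "z": -8.7, "yaw": 0},
    {"x": 0, "y": 0, "z": -9.6, "yaw": 0},
    {"x": 0, "y": 0, "z": -10.2, "yaw": 0},
    {"x": 0, "y": 0, "z": -10.5, "yaw": 0},
    {"x": 0, "y": 0, "z": -10.5, "yaw": 0},
    {"x": 0, "y": 0, "z": -10.5, "yaw": 0}
  ]
}}

```text
clock: 16.48
eef_pos: [0.4813, 0.1317, 0.1894]
tool_rot: [0.822, 0.57, -0.0, -0.0]
ft_force: [0.8, -0.6, -6.9]
grip_width: 0.017
grasp_force: 59.4
```

{"method": "move_arm", "body": {
  "motion": [
    {"x": 0, "y": 0, "z": 0, "yaw": 0},
    {"x": 0, "y": 0, "z": 0, "yaw": 0},
    {"x": 0, "y": 0, "z": 0, "yaw": 0},
    {"x": 0, "y": 0, "z": 0, "yaw": 0},
    {"x": 0, "y": 0, "z": 0, "yaw": 0},
    {"x": 0, "y": 0, "z": 0, "yaw": 0},
    {"x": 0, "y": 0, "z": 0, "yaw": 0},
    {"x": 0, "y": 0, "z": 0, "yaw": 0},
    {"x": 0, "y": 0, "z": 0, "yaw": 0},
    {"x": 0, "y": 0, "z": 0, "yaw": 0},
    {"x": 0, "y": 0, "z": 0, "yaw": 0},
    {"x": 0, "y": 0, "z": 0, "yaw": 0},
    {"x": 0, "y": 0, "z": 0, "yaw": 0},
    {"x": 0, "y": 0, "z": 0, "yaw": 0},
    {"x": 0, "y": 0, "z": 0, "yaw": 0},
    {"x": 0, "y": 0, "z": 0, "yaw": 0},
    {"x": 0, "y": 0, "z": 0, "yaw": 0},
    {"x": 0, "y": 0, "z": 0, "yaw": 0},
    {"x": 0, "y": 0, "z": 0, "yaw": 0},
    {"x": 0, "y": 0, "z": 0, "yaw": 0}
  ]
}}

```text
clock: 18.98
eef_pos: [0.4816, 0.1318, 0.1898]
tool_rot: [0.822, 0.57, 0.0, 0.0]
ft_force: [-0.8, 0.5, -6.7]
grip_width: 0.0172
grasp_force: 59.4
```

{"method": "move_arm", "body": {
  "motion": [
    {"x": 0, "y": 0, "z": 0, "yaw": 0},
    {"x": 0, "y": 0, "z": 0, "yaw": 0},
    {"x": 0, "y": 0, "z": 0, "yaw": 0},
    {"x": 0, "y": 0, "z": 0, "yaw": 0},
    {"x": 0, "y": 0, "z": 0, "yaw": 0},
    {"x": 0, "y": 0, "z": 0, "yaw": 0},
    {"x": 0, "y": 0, "z": 0, "yaw": 0},
    {"x": 0, "y": 0, "z": 0, "yaw": 0},
    {"x": 0, "y": 0, "z": 0, "yaw": 0},
    {"x": 0, "y": 0, "z": 0, "yaw": 0},
    {"x": 0, "y": 0, "z": 0, "yaw": 0},
    {"x": 0, "y": 0, "z": 0, "yaw": 0}
  ]
}}

```text
clock: 20.48
eef_pos: [0.4816, 0.1318, 0.1898]
tool_rot: [0.822, 0.57, -0.0, -0.0]
ft_force: [0.4, -0.1, -7.2]
grip_width: 0.0171
grasp_force: 59.4
```

```bash
python3 - <<'E'
from h import *
i=bot.camera("scene");cv2.imwrite("pics/up.png",cv2.resize(i[60:260,130:320],None,fx=3,fy=3,interpolation=cv2.INTER_CUBIC))
o=bot.get_obs();print(o["eef_pos"],o["ft_force"],o["ft_torque"])
E
```

```text
[0.48161523 0.13175904 0.18980867] [ 0.31438222  0.38136733 -5.3905545 ] [0.00514452 0.02127326 0.0106593 ]
```

View pics/up.png

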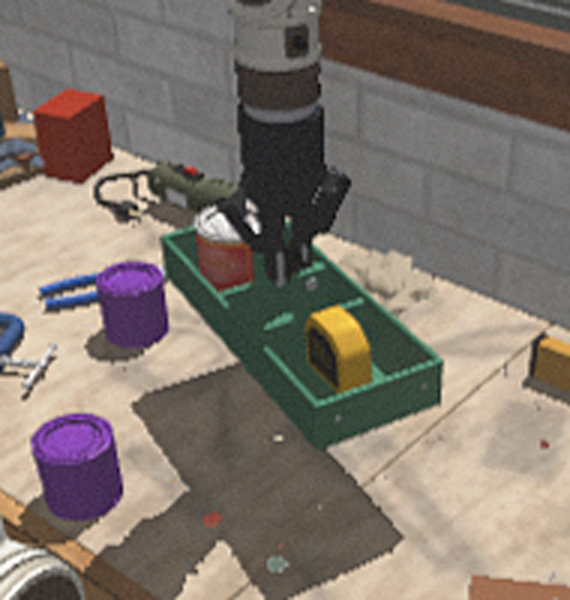

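The tote hangs level at about 12 cm. The tape (crop 340,345) and the tin (225,245) are both in their bays. It has been held for 4 s, so I'll hand in.

```bash
python3 -c "
from workcell import bot
print(bot.job_done())"
```

```text
the job is handed in; nothing more can be done
None
```

The job is handed in: the tape measure was set down in the empty bay and let go, and the tote was lifted by its bar to about 12 cm and held level for 4 s with both things in their bays, the screw tin untouched; the hand-in returned no verdict.

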